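# Clamp a gate rail in the drilling jig

## Robot

A 6-joint arm with a two-finger parallel gripper is mounted at the origin on the work surface. World frame = base frame: x ahead of the robot, y to its left, z up, the work surface at z = 0. Lengths are in m, angles in rad, forces in N, time in s.
With the tool pointing down it reaches from about 0.3 to 0.875 m from the base axis. Payload 4.2 kg.
Tool frame: the origin (TCP) lies between the finger pads; the fingertips stand 19 mm ahead of it and the grasp point (between the pads) is the TCP; z points along the fingers, y is the line along which they close (so a half turn about z gives the same grasp; the last joint's range is limited). The gripper opens to 85 mm and grips with 20 to 120 N. Pads are 22 mm wide; open, the fingers measure 114 mm over their backs; the gripper's body (76 mm by 85 mm) begins 54 mm behind the grasp point. The pads swing forward as they close: fully open they stand 13 mm farther back than shut.
Start: joints at [-1.319, 0.32, 1.565, -0, 1.257, -0.02], TCP at [0.154, -0.554, 0.25] pointing down, gripper open.
Joint ranges: [-3.11, 3.11], [-0.84, 2.01], [0.21, 2.61], [-1.34, 4.49], [0.05, 2.63], [-2.56, 2.56]. Speed limits (rad/s): [2.57, 2.57, 3.14, 3.14, 3.14, 3.14].

## Interface

Orientations are given as a rotation vector (axis times angle).
In Python, from rig import env, cams gives the robot as it stands.
- The arm moves only by the tool step_arm, never from a script. Its argument "series" is a list of rows, each a list of 3 entries, a list of its own where there are three numbers: the turn, a rotation vector about the tool's x, y, z in rad, then the shift along the tool's x, y, z in cm, then the finger opening in cm, from 0 to 8.54. A call has 1 to 12 rows; each row is the pose to reach, as a shift and turn from the pose commanded when the call began, along the tool's axes at that moment; what a row does not reach only later rows make up. A row lasts 1/10 s, in which the tool goes at most 50 mm and 8.59 degrees, less where a joint would pass 70% of its speed; a pose out of reach is approached as far as the arm can. A call with a gripper value outside its range is refused whole. The fingers move at their own pace and stop on an object; "grip_force" is the grip in N (left out, the last holds). Time passes only in rows, so rows that repeat a pose let the fingers close. It gives the time, the measured TCP pose, the force, the opening and the grip force at its end, in the units of the state.
- env.observe(): the state, without advancing time (a new reading comes with each control period).
- cams.get_image(name): name is "scene" or "top"; returns a dict with "frame" (420x560x3 uint8, blue, green, red), "intrinsics" (3x3 intrinsics, pixels), "extrinsics" (4x4, takes a point from camera to world coordinates). Camera axes: x right, y down, z forward; pixel columns grow to the right and rows downward; lengths in m; the calibration is good to about 2 mm. A picture is of the moment at which its call begins. There is no depth.
- env.finish_job(): hands the job in; it is judged then, once.
The state is a dict: "time_s": time; "qpos": joint angles; "dq": joint speeds; "tau": joint torques, N m; "ee_pos": TCP position; "eef_rot": TCP orientation; "force": force on the tool from outside, world axes, zero at the start; "ft_torque": the same for the moment, N m; "grip_width": finger opening in m; "grip_force": force on a finger pad.
Only numpy, scipy, OpenCV 4.12 (cv2) and the standard library are available. Lean on these libraries where they do the work, as an engineer would, in place of code of your own. Each camera call takes 0.05 s, during which the arm holds its last target. There are 200 camera calls.

## Task

Clamp the red gate rail in the drilling jig, ready for drilling: push the steel clamp strap round with the back of a finger until it stops square across the rail, and only then push the red cam lever fully down and let go. Leave the rail lying in its nest, without lifting or shifting it, and leave the jar, the tin and the screwdriver alone.

Things in the scene. Friction and masses are not known exactly. Their poses are not given: they have to be found in the camera images.
- jig: Grey drilling jig fixed to the bench, plate 200 (x) x 210 (y) x 15 mm. Origin: centre of its underside, on the bench; z up. The rail's nest runs along the jig's x axis at y +45 mm between two fences 12 mm wide (y 14.5 and 75.5 mm, tops 27 mm above the bench). The strap's post is at x 0, y -60 mm. A stop pin 12 mm thick, 63 mm high, stands at x +18, y -12 mm.
- pivot (a point): Point on the strap's vertical swing axis, 60 mm above the bench (mid-height of the strap). It is fixed to the jig at x 0, y -60 mm.
- strap (a joint): Swing of the steel clamp strap about its upright post, rad. 0 = fully over, on its stop, pointing along the jig's +y axis square across the rail; grows as it swings open, anticlockwise seen from above (at 1.57 it points along the jig's -x axis). Range 0 to 1.9; starts open (0.8 to 1.65). Stays where it is left (friction, 1 to 1.5 N at its end).
- strap_tip (a point): Point in the middle of the strap's section, 115 mm from the swing axis towards its free end, 60 mm above the bench. The strap is a bar 24 mm wide and 26 mm tall, 47 to 73 mm above the bench, reaching 128 mm from the axis to its free end and 22 mm behind the axis.
- lever (a joint): Turn of the cam lever, rad, about a level hinge on the strap, 14 mm behind the swing axis (away from the free end), 87 mm above the bench. At 0 it points backwards (away from the free end) and up, 65 degrees (1.134 rad) above level; grows as pushed down, to 1.2 fully down. Starts at 0 to 0.2, stays where left, takes 3 to 6 N at the paddle. Turns round with the strap.
- lever_paddle (a point): Centre of the upper face of the lever's red paddle, 81 mm along the lever from its hinge. The paddle is 30 mm wide, 36 mm long (63 to 99 mm from the hinge) and 12 mm thick; the steel arm inward of it is 10 mm wide and 10 mm thick. Fully down (4 degrees below level), this point is about 87 mm above the bench.
- pad: Black rubber pressure pad, 24 mm across, under the strap, 105 mm from the swing axis (body origin on the swing axis). The cam lever drives it down 5 mm: with the strap over and the lever up it is 4 mm above the rail, with the lever down it presses on the rail.
- bar: The red gate rail, a loose piece of steel tube 180 (x) x 45 (y) x 20 mm with a white mark near each end, lying in the nest along the jig's x axis; its top is 35 mm above the bench. Origin at the centre of its underside. It must stay put.
- jar: Bystander: amber glass jar with a steel lid, 58 mm across, 75 mm high. Origin at the centre of its underside.
- tin: Bystander: blue grease tin with a white top, 66 mm across, 65 mm high. Origin at the centre of its underside.
- driver: Bystander: orange-handled screwdriver lying on the bench along its x axis. Origin at its underside.
Things that resemble listed ones, but are neither listed nor needed, are in the scene too. Of the things shaped like the bar, the red one is meant.

How it is judged:
By the outcome, as a careful person would: the job done as asked, in the order asked, and still so for the second after the job is handed in, with the robot touching nothing.
It also fails if it takes over 58 s, if anything falls off the work surface, if the arm or the gripper's body presses on something with over 40 N, if the wrist force passes 120 N, or if a joint passes its speed limit or range.

## Working session

There is one attempt and no reset: what is moved stays moved. The work goes in short steps, Python scripts to look and compute and a tool call to move; the robot and the scene stay as the last step left them, time stands still between calls to the robot, and variables do not carry over. Pictures are saved under pics/ and viewed, at most 10 in all, crops included, and the job is handed in when it is done.

Besides the shell and the picture viewer there is one more tool, called after "Request:" as name(argument=value, ...) on one line, values as JSON. step_arm: Moves the arm, as the interface text tells. Its arguments: {"type":"object","properties":{"series":{"type":"array","items":{"type":"array"}},"grip_force":{"type":"number"}},"required":["series"]}

```bash
mkdir -p pics; cat > h.py <<'E'
import numpy as np, cv2
from rig import env, cams
from scipy.spatial.transform import Rotation as R
def grab(n):
    d=cams.get_image(n); return d["frame"],np.array(d["intrinsics"]),np.array(d["extrinsics"])
def ray(K,E,u,v,z):
    d=E[:3,:3]@np.linalg.solve(K,[u,v,1.]); o=E[:3,3]; return o+d*(z-o[2])/d[2]
def proj(K,E,p):
    c=E[:3,:3].T@(np.array(p)-E[:3,3]); q=K@c; return q[:2]/q[2]
E
python3 - <<'E'
from h import *
a,K,E=grab("top"); b,K2,E2=grab("scene")
cv2.imwrite("pics/top.png",a); cv2.imwrite("pics/scene.png",b)
print(K,E.round(3),K2,E2.round(3)); s=env.observe(); print(s["ee_pos"],s["eef_rot"],s["force"],s["time_s"])
E
```

```text
[[413.53723169   0.         277.9214861 ]
 [  0.         413.53723169 210.79189172]
 [  0.           0.           1.        ]] [[-0.013 -0.981  0.192  0.38 ]
 [-0.999  0.006 -0.037  0.123]
 [ 0.035 -0.193 -0.981  0.968]
 [ 0.     0.     0.     1.   ]] [[411.06531542   0.         279.1693115 ]
 [  0.         411.06531542 221.27242361]
 [  0.           0.           1.        ]] [[-0.565  0.687 -0.456  0.917]
 [ 0.825  0.462 -0.326  0.366]
 [-0.013 -0.56  -0.828  0.797]
 [ 0.     0.     0.     1.   ]]
[ 0.15426187 -0.55351049  0.24954521] [-3.11101524e+00 -4.25384620e-01  2.95553187e-04] [ 0.10271726  0.68809555 -0.88978886] 0.1
```

View pics/top.png

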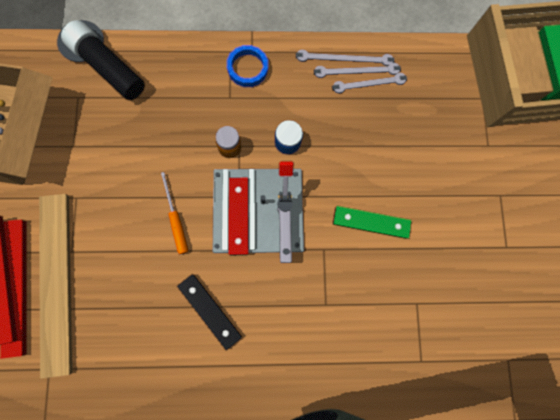

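View pics/scene.png

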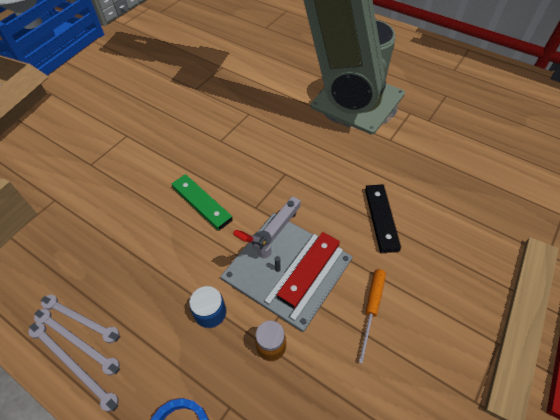

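The top view shows the red rail in the jig at (238,215), the strap from its post at (285,203) to its end at (287,260), the red paddle at (286,168), the pin at (263,200), the tin at (289,135) and the jar at (228,140). Things that could be mistaken for the rail are the red beams at (10,290), the black bar (210,312) and the green bar (372,222). The only red bar in the nest is the one at (238,215).

```bash
cat > m.py <<'E'
from h import *
a,K,E=grab("top"); b,K2,E2=grab("scene")
def red(im):
    h=cv2.cvtColor(im,cv2.COLOR_BGR2HSV); return (((h[...,0]<8)|(h[...,0]>172))&(h[...,1]>170)&(h[...,2]>70)).astype(np.uint8)
m=red(a); n,l,st,c=cv2.connectedComponentsWithStats(m)
for i in range(1,n):
    if st[i,4]>40: print("top red",st[i],c[i].round(1))
m2=red(b); n,l2,st2,c2=cv2.connectedComponentsWithStats(m2)
for i in range(1,n):
    if st2[i,4]>40: print("scene red",st2[i],c2[i].round(1))
i=l[215,250-4*0] or l[225,238]
sub=(l==l[225,238]).astype(np.uint8)
cs,_=cv2.findContours(sub,cv2.RETR_EXTERNAL,cv2.CHAIN_APPROX_NONE)
pts=np.array([ray(K,E,*p[0],.035)[:2] for p in max(cs,key=len)])
r=cv2.minAreaRect((pts*1000).astype(np.float32)); print("rail top rect",r)
E
python3 m.py; python3 - <<'E'
from h import *
a,_,_=grab("top"); b,_,_=grab("scene")
A=cv2.resize(a[120:270,190:330],None,fx=4,fy=4,interpolation=cv2.INTER_CUBIC)
cv2.imwrite("pics/c1.png",A)
B=cv2.resize(b[180:340,200:370],None,fx=3.5,fy=3.5,interpolation=cv2.INTER_CUBIC)
cv2.imwrite("pics/c2.png",B)
E
```

```text
top red [279 161  15  15 196] [285.8 167.8]
top red [ 228  178   21   77 1378] [238.  216.1]
top red [   0  219   23  140 2650] [ 11.5 289.7]
scene red [ 373    0  171   55 1171] [462.7  25.7]
scene red [550  52  10   8  57] [555.3  55.3]
scene red [233 230  20  12 137] [242.5 235.6]
scene red [ 277  232   63   76 1610] [308.1 268.9]
scene red [552 362   8  53 237] [556.7 394.9]
rail top rect ((553.3690795898438, 179.09222412109375), (44.841434478759766, 176.94175720214844), 89.79283905029297)
```

View pics/c1.png

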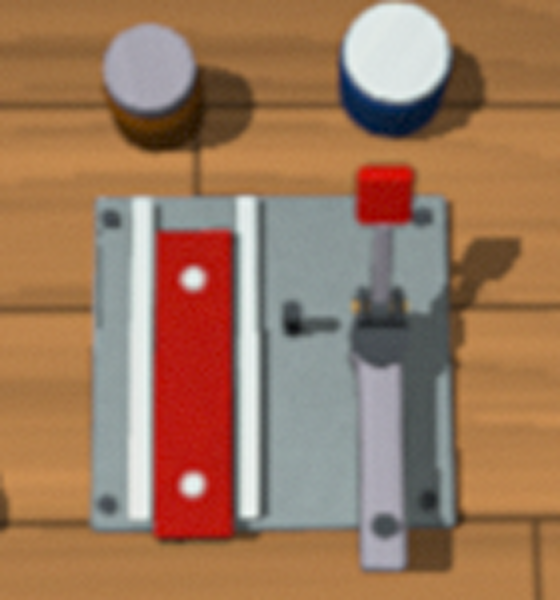

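View pics/c2.png

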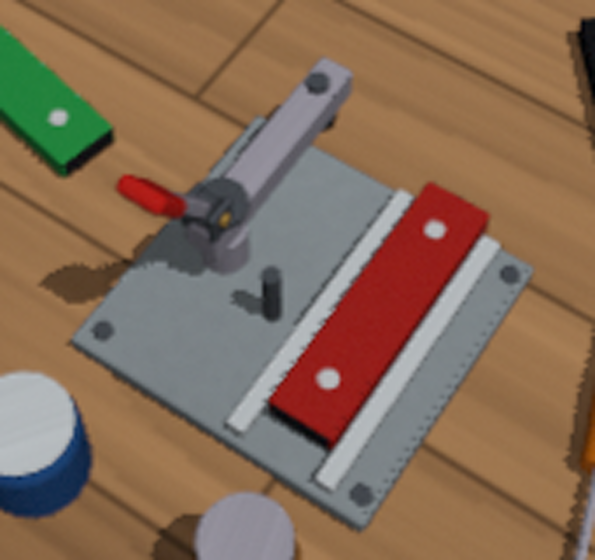

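The crops confirm the choice. The red rail lies between the white fences, the strap points toward world -x with its end at (286,262), and the lever is up toward +x with the paddle at (286,168). Next I compute the jig pose.

```bash
cat > n.py <<'E'
from h import *
a,K,E=grab("top"); b,K2,E2=grab("scene")
c=lambda u,v:(190+u/4-.375,120+v/4-.375)
P=np.array([ray(K,E,*c(*p),.015)[:2] for p in [(97,197),(447,197),(455,527),(92,527)]])
print("plate",P.round(4),"centre",P.mean(0).round(4)); 
ux=(P[0]+P[1]-P[2]-P[3]); th=np.arctan2(ux[1],ux[0]); uy=P[0]+P[3]-P[1]-P[2]; print("yaw",th, np.arctan2(-uy[0],uy[1]), "size",np.linalg.norm(ux)/2,np.linalg.norm(uy)/2)
for nm,p,z in [("strapend",(383,570),.073),("endL",(360,570),.073),("endR",(406,568),.073),("knob",(384,525),.073),("jar",(150,68),.075),("tin",(397,52),.065),("paddle top edge",(386,167),.17),("paddle low edge",(386,222),.145),("pin top",(292,308),.063)]:
    print(nm,ray(K,E,*c(*p),z).round(4))
# paddle by two views
def rr(K,E,u,v): d=E[:3,:3]@np.linalg.solve(K,[u,v,1.]); return E[:3,3],d/np.linalg.norm(d)
o1,d1=rr(K,E,285.8,167.8); o2,d2=rr(K2,E2,242.5,235.6)
t=np.linalg.lstsq(np.c_[d1,-d2],o2-o1,rcond=None)[0]; p,q=o1+t[0]*d1,o2+t[1]*d2; print("paddle",p,q)
# strap end midpoint two views (c2 crop): end top edge mid
f=lambda u,v:(200+u/3.5-.36,180+v/3.5-.36)
for p in [(322,57),(351,72)]: print("scene strap end",ray(K2,E2,*f(*p),.073).round(4))
print("scene pin",ray(K2,E2,*f(271,271),.063).round(4))
S=np.array([ray(K2,E2,*f(*p),.015)[:2] for p in [(360,528),(73,341),(531,270)]]); print(S.round(4))
E
python3 n.py
```

```text
plate [[0.6702 0.239 ]
 [0.6696 0.0298]
 [0.4714 0.03  ]
 [0.4735 0.2387]] centre [0.5712 0.1344]
yaw 0.00046963274543069833 -0.006359611916198289 size 0.1974858090820889 0.20896627865464565
strapend [0.443  0.0752 0.073 ]
endL [0.4432 0.0876 0.073 ]
endR [0.444  0.0627 0.073 ]
knob [0.4673 0.0742 0.073 ]
jar [0.7281 0.203  0.075 ]
tin [0.7418 0.0616 0.065 ]
paddle top edge [0.6384 0.0755 0.17  ]
paddle low edge [0.6168 0.0745 0.145 ]
pin top [0.5905 0.1233 0.063 ]
paddle [0.62885739 0.07559545 0.15705509] [0.62838908 0.0764955  0.15685862]
scene strap end [0.4469 0.0661 0.073 ]
scene strap end [0.4467 0.0878 0.073 ]
scene pin [0.5878 0.1237 0.063 ]
[[0.6727 0.2413]
 [0.6725 0.0363]
 [0.4758 0.2408]]
```

Jig centre is about (0.572, 0.135) with yaw about 0, so the pivot is at (0.572, 0.075). The rail fits the nest (y +44 mm) and the strap end is about 128 mm from the pivot along -x, so the strap angle is about 1.57. The paddle is at (0.629, 0.076, 0.157), or 81 mm from its hinge as given. I'll close the fingers and go above the start of the push.

Request:
step_arm(series=[[[0,0,-0.15],[4,-4,0],0],[[0,0,-0.3],[8,-8,0],0],[[0,0,-0.45],[11.5,-11.7,0],0],[[0,0,-0.6],[15,-15,0],0],[[0,0,-0.75],[18.5,-18.7,0],0],[[0,0,-0.9],[22,-22,0],0],[[0,0,-1.05],[25.5,-25.7,0],0],[[0,0,-1.2],[29,-29,0],0],[[0,0,-1.35],[32.5,-32.7,0],0],[[0,0,-1.5],[36,-36,0],0],[[0,0,-1.65],[40,-40,0],0],[[0,0,-1.8],[43,-43,0],0]], grip_force=40)

```text
time_s: 1.6
ee_pos: [0.4498, -0.0293, 0.2507]
eef_rot: [1.592, 2.707, 0.0]
force: [0.8, -0.5, -0.5]
grip_width: -0.0001
grip_force: 0.0
```

```bash
cat > g.py <<'E'
import sys
from h import *
# args: x,y,z,yaw(tool x heading) ... -> turn about tool z, shift cm
s=env.observe(); Rm=R.from_rotvec(s["eef_rot"]).as_matrix(); p=np.array(s["ee_pos"])
print("now",p.round(4),"yaw",np.arctan2(Rm[1,0],Rm[0,0]).round(3),"F",np.round(s["force"],1),"tilt",Rm[:,2].round(3))
for a in sys.argv[1:]:
    x,y,z,w=map(float,a.split(","))
    T=R.from_euler("zx",[w,np.pi]).as_matrix()
    print((R.from_matrix(Rm.T@T).as_rotvec()).round(3),(Rm.T@(np.array([x,y,z])-p)*100).round(2))
E
python3 g.py 0.47,0.028,0.25,3.1416 0.47,0.028,0.076,3.1416
```

```text
now [ 0.4498 -0.0293  0.2507] yaw 2.078 F [ 0.8 -0.5 -0.5] tilt [ 0.001 -0.    -1.   ]
[ 0.000e+00  1.000e-03 -1.063e+00] [4.03 4.55 0.07]
[ 0.000e+00  1.000e-03 -1.063e+00] [ 4.05  4.54 17.47]
```

Request:
step_arm(series=[[[0,0,-0.15],[2,2.3,0],0],[[0,0,-0.3],[4,4.5,0],0],[[0,0,-0.45],[4,4.5,2],0],[[0,0,-0.6],[4,4.5,5],0],[[0,0,-0.75],[4,4.5,8],0],[[0,0,-0.9],[4,4.5,11],0],[[0,0,-1.063],[4,4.5,13],0],[[0,0,-1.063],[4,4.5,15],0],[[0,0,-1.063],[4,4.5,16.5],0],[[0,0,-1.063],[4,4.5,17.4],0],[[0,0,-1.063],[4,4.5,17.4],0]])

```text
time_s: 2.7
ee_pos: [0.4688, 0.0253, 0.0754]
eef_rot: [-0.011, -3.139, 0.0]
force: [-0.4, -0.0, 0.8]
grip_width: -0.0002
grip_force: 0.0
```

```bash
cat > arc.py <<'E'
import sys
from h import *
s=env.observe(); Rm=R.from_rotvec(s["eef_rot"]).as_matrix(); p=np.array(s["ee_pos"])
print("now",p.round(4),"yaw",np.arctan2(Rm[1,0],Rm[0,0]).round(3),"F",np.round(s["force"],1))
a0,a1,n,off=map(float,sys.argv[1:5]); r=.098
for t in np.linspace(a0,a1,int(n)):
    d=np.array([-np.sin(t),np.cos(t),0]); nrm=np.array([-np.cos(t),-np.sin(t),0]) # open-side normal
    q=np.array([.572,.075,.076])+r*d+off*nrm
    T=R.from_euler("zx",[np.pi/2+t,np.pi]).as_matrix()
    print(t.round(2),(R.from_matrix(Rm.T@T).as_rotvec()).round(2),(Rm.T@(q-p)*100).round(1))
E
python3 arc.py 1.57 0.5 11 0.027
python3 - <<'E'
from h import *
a,_,_=grab("top"); b,_,_=grab("scene")
cv2.imwrite("pics/s2.png",np.hstack([cv2.resize(a[120:300,170:350],None,fx=2.2,fy=2.2),cv2.resize(b[130:310,190:370],None,fx=2.2,fy=2.2)]))
E
```

```text
now [0.4688 0.0253 0.0754] yaw 3.135 F [-0.4 -0.   0.8]
1.57 [-0.   -0.   -0.01] [-0.5  2.3 -0.1]
1.46 [-0.   -0.   -0.11] [-0.3  3.3 -0.1]
1.36 [ 0.   -0.   -0.22] [-0.1  4.4 -0.1]
1.25 [ 0.   -0.   -0.33] [-0.1  5.5 -0.1]
1.14 [ 0.   -0.   -0.44] [-0.2  6.6 -0.1]
1.04 [ 0.   -0.   -0.54] [-0.5  7.7 -0.1]
0.93 [ 0.   -0.   -0.65] [-0.8  8.7 -0.1]
0.82 [ 0.   -0.   -0.76] [-1.2  9.7 -0.1]
0.71 [ 0.   -0.   -0.86] [-1.8 10.6 -0.1]
0.61 [ 0.   -0.   -0.97] [-2.4 11.5 -0.1]
0.5 [ 0.   -0.   -1.08] [-3.2 12.3 -0.1]
```

View pics/s2.png

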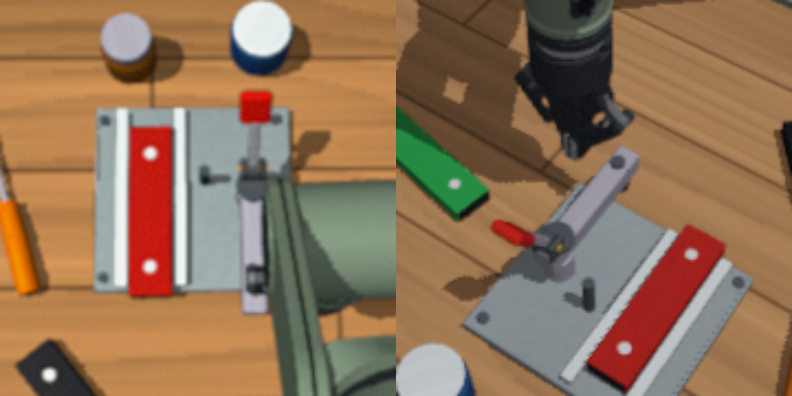

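The closed fingers stand beside the strap, on its open side near the free end (right half, about (570,145)), clear of everything. I'll push along the arc.

Request:
step_arm(series=[[[0,0,-0.01],[-0.5,1.2,0],0],[[0,0,-0.01],[-0.5,2.3,0],0],[[0,0,-0.11],[-0.3,3.3,0],0],[[0,0,-0.22],[-0.1,4.4,0],0],[[0,0,-0.33],[-0.1,5.5,0],0],[[0,0,-0.44],[-0.2,6.6,0],0],[[0,0,-0.54],[-0.5,7.7,0],0],[[0,0,-0.65],[-0.8,8.7,0],0],[[0,0,-0.76],[-1.2,9.7,0],0],[[0,0,-0.86],[-1.8,10.6,0],0],[[0,0,-0.97],[-2.4,11.5,0],0],[[0,0,-1.08],[-3.2,12.3,0],0]])

```text
time_s: 4.0
ee_pos: [0.5017, 0.1491, 0.0766]
eef_rot: [1.613, -2.694, 0.0]
force: [-1.0, -1.7, -0.3]
grip_width: -0.0
grip_force: 1.0
```

```bash
python3 arc.py 0.5 0.0 9 0.027
python3 - <<'E'
from h import *
a,_,_=grab("top"); b,_,_=grab("scene")
cv2.imwrite("pics/s3.png",np.hstack([cv2.resize(a[120:300,170:350],None,fx=2.2,fy=2.2),cv2.resize(b[130:310,190:370],None,fx=2.2,fy=2.2)]))
E
```

```text
now [0.5017 0.1491 0.0766] yaw -2.062 F [-1.  -1.7 -0.3]
0.5 [ 0.   -0.    0.01] [ 0.1 -0.   0.1]
0.44 [ 0.   -0.   -0.05] [-0.5 -0.2  0.1]
0.38 [ 0.   -0.   -0.12] [-1.1 -0.5  0.1]
0.31 [ 0.   -0.   -0.18] [-1.6 -0.8  0.1]
0.25 [ 0.   -0.   -0.24] [-2.2 -1.1  0.1]
0.19 [ 0.  -0.  -0.3] [-2.7 -1.4  0.1]
0.12 [ 0.   -0.   -0.37] [-3.2 -1.8  0.1]
0.06 [ 0.   -0.   -0.43] [-3.7 -2.2  0.1]
0.0 [ 0.   -0.   -0.49] [-4.1 -2.7  0.1]
```

View pics/s3.png

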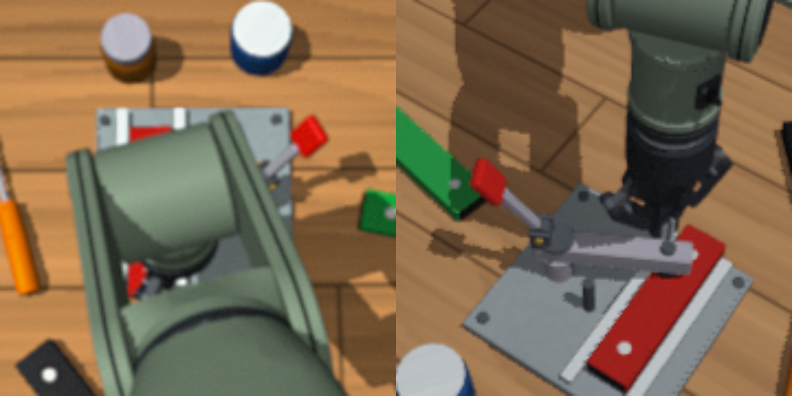

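The strap has swung to about 0.5 rad (right half: strap end at (690,255), lever at (487,180)), and the rail and bystanders are untouched. My helper had the turn sign mirrored, so the tool is turned the wrong way. I'll fix it, back off a little, and turn to yaw π/2 so the finger's back faces the strap.

```bash
sed -i 's/from_euler("zx"/from_euler("ZX"/' g.py arc.py; python3 g.py 0.477,0.137,0.076,-2.06 0.477,0.137,0.076,1.82; python3 -c "
from h import *;print(env.observe()['qpos'])"
```

```text
now [0.5032 0.1498 0.0767] yaw -2.067 F [ 0.1 -0.3  0.5] tilt [ 0.002  0.001 -1.   ]
[-0.001  0.002 -0.007] [2.38 1.7  0.07]
[1.000e-03 3.000e-03 2.396e+00] [2.38 1.7  0.07]
[ 2.67392445e-01  4.16350923e-01  1.91426541e+00  1.91331308e-04
  8.08812748e-01 -2.37814144e+00]
```

Request:
step_arm(series=[[[0,0,0],[1.2,0.9,0],0],[[0,0,0],[2.4,1.7,0],0],[[0,0,0.14],[2.4,1.7,0],0],[[0,0,0.28],[2.4,1.7,0],0],[[0,0,0.42],[2.4,1.7,0],0],[[0,0,0.56],[2.4,1.7,0],0],[[0,0,0.7],[2.4,1.7,0],0],[[0,0,0.84],[2.4,1.7,0],0],[[0,0,0.98],[2.4,1.7,0],0],[[0,0,1.12],[2.4,1.7,0],0],[[0,0,1.26],[2.4,1.7,0],0],[[0,0,1.4],[2.4,1.7,0],0]])

```text
time_s: 5.3
ee_pos: [0.4756, 0.1355, 0.0766]
eef_rot: [0.524, 3.097, 0.001]
force: [1.0, -0.2, 0.3]
grip_width: 0.0002
grip_force: 0.0
```

Request:
step_arm(series=[[[0,0,0.14],[0,0,0],0],[[0,0,0.28],[0,0,0],0],[[0,0,0.42],[0,0,0],0],[[0,0,0.56],[0,0,0],0],[[0,0,0.7],[0,0,0],0],[[0,0,0.84],[0,0,0],0],[[0,0,1.0],[0,0,0],0],[[0,0,1.0],[0,0,0],0],[[0,0,1.0],[0,0,0],0]])

```text
time_s: 6.2
ee_pos: [0.4756, 0.1353, 0.0765]
eef_rot: [1.932, 2.477, 0.0]
force: [0.7, -0.0, 0.1]
grip_width: -0.0001
grip_force: 0.0
```

```bash
python3 arc.py 0.5 0.0 9 0.025
```

```text
now [0.4756 0.1353 0.0765] yaw 1.817 F [ 0.7 -0.   0.1]
0.5 [ 0.    0.   -0.25] [0.7 3.  0.1]
0.44 [ 0.    0.   -0.19] [0.9 3.6 0.1]
0.38 [ 0.    0.   -0.13] [1.2 4.1 0.1]
0.31 [ 0.    0.   -0.07] [1.4 4.7 0.1]
0.25 [ 0.  0. -0.] [1.6 5.3 0.1]
0.19 [0.   0.   0.06] [1.7 6.  0.1]
0.12 [0.   0.   0.12] [1.8 6.6 0.1]
0.06 [0.   0.   0.18] [1.9 7.2 0.1]
0.0 [0.   0.   0.25] [1.9 7.8 0.1]
```

Request:
step_arm(series=[[[0,0,-0.1],[0.4,1.5,0],0],[[0,0,-0.2],[0.7,2.8,0],0],[[0,0,-0.19],[0.9,3.4,0],0],[[0,0,-0.13],[1.2,4.1,0],0],[[0,0,-0.07],[1.4,4.7,0],0],[[0,0,0],[1.6,5.3,0],0],[[0,0,0.06],[1.7,6.0,0],0],[[0,0,0.12],[1.8,6.6,0],0],[[0,0,0.18],[1.9,7.1,0],0],[[0,0,0.25],[1.9,7.4,0],0],[[0,0,0.25],[1.9,7.4,0],0]])

```text
time_s: 7.3
ee_pos: [0.5428, 0.1715, 0.0761]
eef_rot: [-2.229, -2.213, 0.001]
force: [-0.0, -0.2, 0.1]
grip_width: 0.0
grip_force: 0.0
```

Request:
step_arm(series=[[[0,0,0],[0,0.1,0],0],[[0,0,0],[0,0.2,0],0],[[0,0,0],[0,0.3,0],0],[[0,0,0],[0,0.4,0],0],[[0,0,0],[0,0.4,0],0]])

```text
time_s: 7.8
ee_pos: [0.5455, 0.1714, 0.0761]
eef_rot: [-2.227, -2.213, 0.004]
force: [-5.7, 1.9, 2.2]
grip_width: 0.0003
grip_force: 2.6
```

Request:
step_arm(series=[[[0,0,0],[0,0.1,0],0],[[0,0,0],[0,0.15,0],0],[[0,0,0],[0,0.15,0],0]])

```text
time_s: 8.1
ee_pos: [0.5456, 0.1714, 0.0761]
eef_rot: [-2.225, -2.211, 0.008]
force: [-8.3, 1.8, 4.4]
grip_width: 0.0003
grip_force: 4.3
```

The force climbs with no further motion, so the strap is on its stop. I'll back off, rise and look.

Request:
step_arm(series=[[[0,0,0],[0,-1.5,0],0],[[0,0,0],[0,-3,0],0],[[0,0,0],[0,-3.5,-2],0],[[0,0,0],[0,-4,-6],0],[[0,0,0],[0,-8,-10],0],[[0,0,0],[0,-12,-14],0],[[0,0,0],[0,-16,-16],0],[[0,0,0],[0,-19,-16],0],[[0,0,0],[0,-19,-16],0]])

```text
time_s: 9.0
ee_pos: [0.3555, 0.1721, 0.2377]
eef_rot: [2.225, 2.216, 0.003]
force: [-0.4, 1.1, 0.3]
grip_width: -0.0002
grip_force: 0.0
```

```bash
python3 - <<'E'
from h import *
a,K,E=grab("top"); b,K2,E2=grab("scene")
cv2.imwrite("pics/s4.png",np.hstack([cv2.resize(a[120:300,170:350],None,fx=2.2,fy=2.2),cv2.resize(b[150:330,200:380],None,fx=2.2,fy=2.2)]))
s=env.observe(); print(s["ee_pos"],s["force"])
h=cv2.cvtColor(b,cv2.COLOR_BGR2HSV); m=(((h[...,0]<8)|(h[...,0]>172))&(h[...,1]>170)&(h[...,2]>70)).astype(np.uint8)
n,l,st,c=cv2.connectedComponentsWithStats(m)
for i in range(1,n):
    if st[i,4]>40: print(st[i],c[i].round(1))
E
python3 m.py
```

```text
[0.358953   0.17261433 0.23701144] [ 1.3654709  -0.70479268  0.3485658 ]
[441  16 103  39 786] [492.8  35.3]
[549  50  11  10  71] [554.7  55.1]
[228 191  19  22 243] [237.2 201.6]
[ 277  232   63   76 1286] [308.3 269.2]
[552 362   8  54 242] [556.7 394.8]
top red [229 178  19  21 356] [238.  187.9]
top red [308 187  14  17 180] [314.1 194.7]
top red [228 212  21  43 768] [238.  232.7]
top red [   0  219   23  140 2668] [ 11.5 289.6]
scene red [441  16 103  39 789] [492.9  35.4]
scene red [548  47  12  14  81] [554.5  54.7]
scene red [228 191  19  22 243] [237.2 201.6]
scene red [ 277  232   63   76 1284] [308.3 269.2]
scene red [552 362   8  53 241] [556.7 394.7]
rail top rect ((513.1265869140625, 178.93603515625), (44.84238052368164, 96.19471740722656), 89.41590881347656)
```

View pics/s4.png

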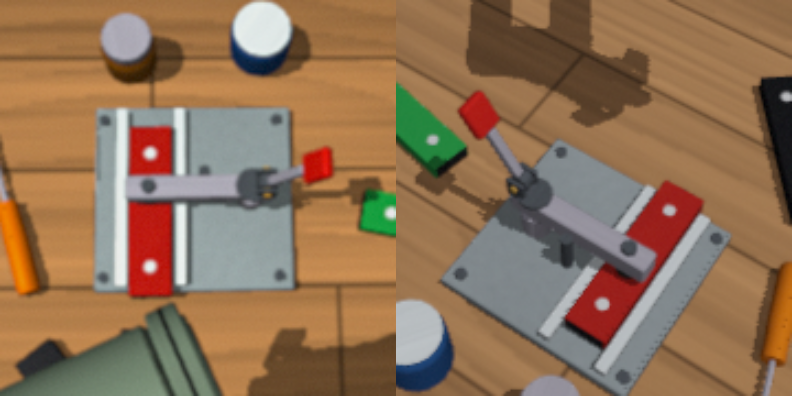

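The strap lies square across the rail over its middle (left half, strap from (260,187) to (130,187)), the lever is still up with the paddle at (317,165), and the rail has not moved. Next I measure the paddle and work out the lever arc.

```bash
cat > lev.py <<'E'
from h import *
a,K,E=grab("top"); b,K2,E2=grab("scene")
def rr(K,E,u,v): d=E[:3,:3]@np.linalg.solve(K,[u,v,1.]); return E[:3,3],d/np.linalg.norm(d)
o1,d1=rr(K,E,314.1,194.7); o2,d2=rr(K2,E2,237.2,201.6)
t=np.linalg.lstsq(np.c_[d1,-d2],o2-o1,rcond=None)[0]; print("paddle",o1+t[0]*d1,o2+t[1]*d2)
for al in [1.1,1.0,.85,.7,.55,.4,.25,.1,0,-.07]:
    r=.083; y=.061-r*np.cos(al)+.006*np.sin(al)+.011; z=.087+r*np.sin(al)+.006*np.cos(al)+.019
    print(al,"TCP y,z",round(y,4),round(z,4))
E
python3 lev.py; python3 g.py .572,.172,.237,1.5708 .572,.075,.237,1.5708
```

```text
paddle [0.57223589 0.01920161 0.15658348] [0.57166784 0.02027091 0.15631195]
1.1 TCP y,z 0.0397 0.1827
1.0 TCP y,z 0.0322 0.1791
0.85 TCP y,z 0.0217 0.1723
0.7 TCP y,z 0.0124 0.1641
0.55 TCP y,z 0.0044 0.1545
0.4 TCP y,z -0.0021 0.1438
0.25 TCP y,z -0.0069 0.1323
0.1 TCP y,z -0.01 0.1203
0 TCP y,z -0.011 0.112
-0.07 TCP y,z -0.0112 0.1062
now [0.3596 0.1726 0.2359] yaw 1.564 F [-0.1 -0.1 -0.2] tilt [-0. -0. -1.]
[-0.     0.    -0.007] [ 0.08 21.24 -0.12]
[-0.     0.    -0.007] [-9.62 21.3  -0.11]
```

The measured paddle, (0.572, 0.020, 0.1565), agrees with the geometry. I'll move above the post at z 0.236, then down to TCP (0.572, 0.072, 0.182).

Request:
step_arm(series=[[[0,0,0],[-2,4.5,0],0],[[0,0,0],[-4,8.7,0],0],[[0,0,0],[-6,13,0],0],[[0,0,0],[-8,17,0],0],[[0,0,0],[-9.5,20,0],0],[[0,0,-0.007],[-9.9,21.3,0],0],[[0,0,-0.007],[-9.9,21.3,2],0],[[0,0,-0.007],[-9.9,21.3,4],0],[[0,0,-0.007],[-9.9,21.3,5.4],0],[[0,0,-0.007],[-9.9,21.3,5.4],0]])

```text
time_s: 10.3
ee_pos: [0.5694, 0.0724, 0.1796]
eef_rot: [-2.217, -2.22, 0.007]
force: [0.4, -0.3, 0.6]
grip_width: 0.0001
grip_force: 0.0
```

```bash
python3 g.py .572,.04,.181,1.5708
python3 - <<'E'
from h import *
b,K2,E2=grab("scene")
cv2.imwrite("pics/s5.png",cv2.resize(b[110:310,170:370],None,fx=3,fy=3))
E
```

```text
now [0.5694 0.0724 0.1796] yaw 1.572 F [ 0.4 -0.3  0.6] tilt [-0.006 -0.001 -1.   ]
[-0.006  0.001  0.001] [-3.24  0.26 -0.14]
```

View pics/s5.png

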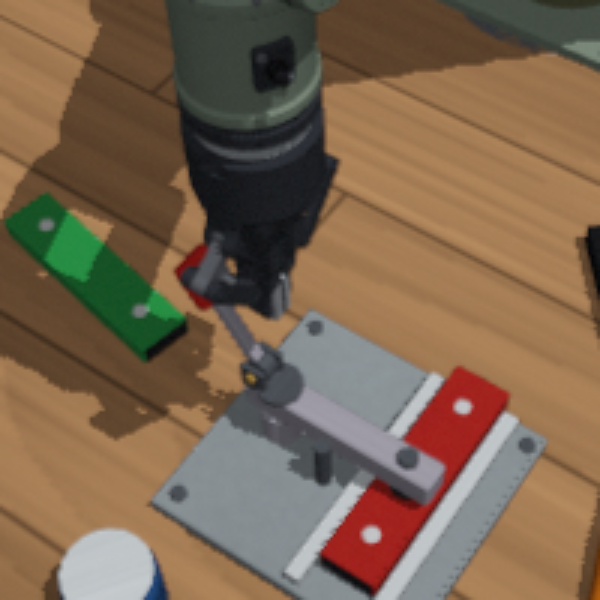

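The fingertips stand over the post on the strap side of the paddle (tips at about (278,310), paddle at (197,280)). I'll press along the arc.

Request:
step_arm(series=[[[0,0,0],[-1.2,0.2,-0.1],0],[[0,0,0],[-2.4,0.2,-0.2],0],[[0,0,0],[-3.3,0.2,-0.3],0],[[0,0,0],[-4.0,0.2,0],0],[[0,0,0],[-4.5,0.2,0.3],0],[[0,0,0],[-5.1,0.2,0.7],0],[[0,0,0],[-5.6,0.2,1.1],0],[[0,0,0],[-6.0,0.2,1.5],0],[[0,0,0],[-6.4,0.2,2.0],0],[[0,0,0],[-6.8,0.2,2.5],0]])

```text
time_s: 11.35
ee_pos: [0.5731, 0.0039, 0.1569]
eef_rot: [2.22, 2.223, -0.0]
force: [0.4, -0.2, 4.0]
grip_width: 0.0
grip_force: 1.3
```

```bash
python3 g.py .571,-.0045,.138,1.5708
```

```text
now [0.5731 0.0039 0.1569] yaw 1.572 F [ 0.4 -0.2  4. ] tilt [ 0. -0. -1.]
[0.    0.    0.001] [-0.84 -0.21  1.89]
```

Request:
step_arm(series=[[[0,0,0],[-0.3,-0.1,0.7],0],[[0,0,0],[-0.6,-0.1,1.3],0],[[0,0,0],[-0.9,-0.1,1.9],0],[[0,0,0],[-1.1,-0.1,2.5],0],[[0,0,0],[-1.4,-0.1,3.1],0],[[0,0,0],[-1.6,-0.1,3.7],0],[[0,0,0],[-1.8,-0.1,4.1],0],[[0,0,0],[-2.0,-0.1,4.5],0],[[0,0,0],[-2.1,-0.1,4.7],0],[[0,0,0],[-2.1,-0.1,4.7],0]])

```text
time_s: 12.35
ee_pos: [0.5718, -0.017, 0.1099]
eef_rot: [-2.22, -2.223, 0.001]
force: [-0.5, -0.4, -0.2]
grip_width: -0.0002
grip_force: 0.0
```

Request:
step_arm(series=[[[0,0,0],[-0.1,0,0.2],0],[[0,0,0],[-0.2,0,0.3],0],[[0,0,0],[-0.2,0,0.4],0],[[0,0,0],[-0.2,0,0.5],0],[[0,0,0],[-0.2,0,0.5],0]])

```text
time_s: 12.85
ee_pos: [0.5723, -0.0187, 0.1069]
eef_rot: [2.22, 2.222, 0.001]
force: [-2.2, 2.9, 12.4]
grip_width: -0.0001
grip_force: 5.7
```

Request:
step_arm(series=[[[0,0,0],[0,0,0.1],0],[[0,0,0],[0,0,0.2],0],[[0,0,0],[0,0,0.2],0]])

```text
time_s: 13.15
ee_pos: [0.5724, -0.0187, 0.1065]
eef_rot: [2.219, 2.221, 0.002]
force: [-5.9, 1.4, 21.0]
grip_width: 0.0
grip_force: 10.6
```

The force is at 21 N with no travel, so the lever is fully down. I'll lift straight up and clear, then check.

Request:
step_arm(series=[[[0,0,0],[0,0,-0.8],0],[[0,0,0],[0,0,-2],0],[[0,0,0],[0,0,-5],0],[[0,0,0],[0,0,-9],0],[[0,0,0],[-4,0,-13],0],[[0,0,0],[-8,-3,-14],0],[[0,0,0],[-12,-7,-14],0],[[0,0,0],[-16,-11,-14],0],[[0,0,0],[-18,-14,-14],0],[[0,0,0],[-18,-14,-14],0]])

```text
time_s: 14.15
ee_pos: [0.428, -0.2014, 0.2434]
eef_rot: [-2.225, -2.216, 0.005]
force: [0.1, -0.4, 0.1]
grip_width: -0.0
grip_force: 0.0
```

```bash
python3 m.py; python3 - <<'E'
from h import *
a,K,E=grab("top"); b,K2,E2=grab("scene")
cv2.imwrite("pics/s6.png",np.hstack([cv2.resize(a[120:300,170:350],None,fx=2.2,fy=2.2),cv2.resize(b[150:330,200:380],None,fx=2.2,fy=2.2)]))
print(env.observe()["ee_pos"])
E
```

```text
top red [229 178  19  21 356] [238.  187.9]
top red [320 196  17  14 218] [327.8 202.5]
top red [228 212  21  43 769] [238.  232.8]
top red [   0  219   23  140 2656] [ 11.5 289.6]
scene red [432  13 112  42 867] [488.3  33.9]
scene red [548  48  12  12  78] [554.5  54.8]
scene red [217 207  20  17 197] [226.2 214.8]
scene red [ 277  232   63   76 1280] [308.3 269.2]
scene red [552 362   8  54 243] [556.7 394.9]
rail top rect ((513.1265869140625, 178.93597412109375), (44.84238052368164, 96.19471740722656), 89.41581726074219)
[ 0.43295391 -0.19872781  0.24345463]
```

View pics/s6.png

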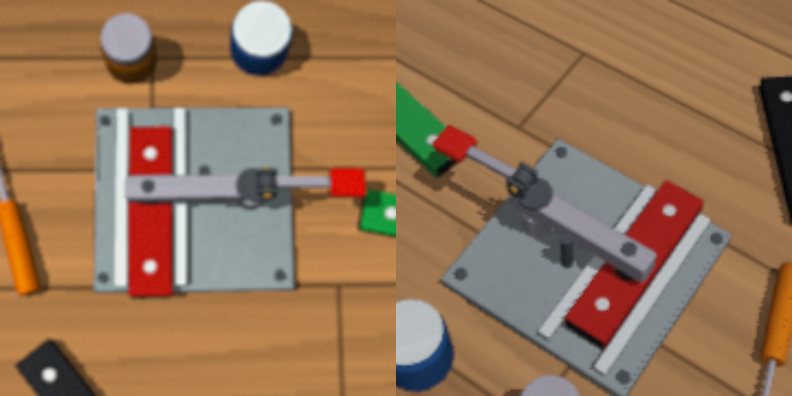

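The strap is square, the lever lies level (paddle at (347,182) left half), the rail pixels have not changed, and the arm is clear. I'll check the paddle height and hand in.

```bash
sed -i 's/314.1,194.7/327.8,202.5/;s/237.2,201.6/226.2,214.8/' lev.py; python3 lev.py | head -1; python3 -c "
from h import *; print(env.finish_job())"
```

```text
paddle [ 0.57238102 -0.02035742  0.08059853] [ 0.57157001 -0.01884954  0.08017891]
the job is handed in; nothing more can be done
None
```

The rail is clamped and the job is handed in: the strap was pushed onto its stop, square across the rail, then the lever was pushed fully down and released; the rail, jar and tin showed no movement, the screwdriver was not touched, and my helper's turn-sign error meant the first part of the swing was pushed with the fingers turned the wrong way, which I corrected partway.

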